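Switch off the finishing unit at its T-handle isolator

ROBOT

A 6-joint arm with a two-finger parallel gripper is mounted at the origin on the work surface. World frame = base frame: x ahead of the robot, y to its left, z up, the work surface at z = 0. Lengths are in m, angles in rad, forces in N, time in s.
With the tool pointing down it reaches from about 0.3 to 0.875 m from the base axis. Payload 6.4 kg.
Tool frame: the origin (TCP) lies between the finger pads; the fingertips stand ctrl.finger_overhang ahead of it and the grasp point (between the pads) is the TCP (ctrl.finger_overhang is the distance from the TCP to the fingertips, in m); z points along the fingers, y is the direction in which the jaws open and shut (so a half turn about z gives the same grasp; the last joint's range is limited). The gripper opens to 85 mm and grips with 20 to 120 N. Pads are 22 mm wide; open, the fingers measure 114 mm over their backs; the gripper's body (76 mm by 85 mm) begins 54 mm behind the grasp point. The pads swing forward as they close: fully open they stand 13 mm farther back than shut.
Start: joints at [-1.433, 0.181, 1.607, -0, 1.354, -0.206], TCP at [0.194, -0.541, 0.211] pointing down, gripper open.
Joint ranges: [-2.99, 2.99], [-0.89, 2.07], [0.3, 2.58], [-1.14, 4.28], [0, 2.63], [-3.12, 3.12]. Speed limits (rad/s): [2.57, 2.57, 3.01, 3.14, 3.14, 3.14].

INTERFACE

Orientations are given as a unit quaternion [w, x, y, z].
In Python, from bench import ctrl gives the robot as it stands.
- The arm moves only by the shell command python3 -m inch 'ROWS' [OPENING]. ROWS is JSON, a list of rows, each an object with "travel": the shift along the tool's x, y, z in mm, a list of three; "twist": the turn about the tool's z in rad. A call has 1 to 5 rows; each row is the pose to reach, as a shift and turn from the pose commanded when the call began, along the tool's axes at that moment; what a row does not reach only later rows make up. A row lasts 1/12 s, in which the tool goes at most 41.7 mm and 7.16 degrees, less where a joint would pass 70% of its speed; a pose out of reach is approached as far as the arm can. A call with a gripper value outside its range is refused whole. OPENING is the closure in counts, from 0 (fully open) to 255 (shut), set as the call begins (- or left out, the last holds). The fingers move at their own pace and stop on an object; the grip force is fixed at half the most. Time passes only in rows, so rows that repeat a pose let the fingers close. It gives the time, the measured TCP pose, the force and the opening at its end, in the units of the state.
- ctrl.get_obs(): the state, without advancing time (a new reading comes with each control period).
- ctrl.camera(name): name is "scene" or "top" or "wrist"; returns a dict with "img" (384x512x3 uint8, blue, green, red), "mtx" (3x3 intrinsics, pixels), "extrinsics" (4x4, takes a point from camera to world coordinates). Camera axes: x right, y down, z forward; pixel columns grow to the right and rows downward; lengths in m; the calibration is good to about 2 mm. A picture is of the moment at which its call begins. There is no depth.
- ctrl.hand_in(): hands the job in, once; it reports no verdict.
The state is a dict: "time_s": time; "q": joint angles; "dq": joint speeds; "joint_efforts": joint torques, N m; "eef_pos": TCP position; "eef_rot": TCP orientation; "wrist_force": force on the tool from outside, world axes, zero at the start; "torque": the same for the moment, N m; "opening": opening from 0.0 (shut) to 1.0 (fully open).
Only numpy, scipy, OpenCV 4.12 (cv2) and the standard library are available. Lean on these libraries where they do the work, as an engineer would, in place of code of your own. Each camera call takes 0.05 s, during which the arm holds its last target. There are 200 camera calls.

TASK

The red finishing unit is about to be unloaded, so switch it off: throw the T-shaped handle of its isolator on the bench right over from the side it leans to now to its opposite stop, so that it rests there by itself. Do not operate the other switch, the shorter one with the ball-ended lever, which keeps the air extraction running.

Things in the scene. Friction and masses are not known exactly. Their poses are not given: they have to be found in the camera images.
- isolator (a joint): T-handle angle: 0 rad = on, where it starts, leaning 0.7 rad (40 deg) from vertical on its stop; 1.4 = off, leaning 40 deg the opposite way on the other stop; 0.7 = upright. Its weight (0.3 kg) holds it on either stop: about 2 N on the bar moves it; 0.1 rad or more past upright it falls by itself (under 1 s) to the other stop and stays; short of that it falls back
- isolator_bar (a point): centre of the T-handle's crossbar: a round steel bar, 20 mm in diameter, 70 mm long, level along its own y axis (parallel to the hinge), on top of a flat steel stem (8 mm thick, 16 mm wide along y). It moves with the handle on a circle of 95 mm radius about isolator_hinge: about 135 mm above the bench at either stop, 157 mm when upright
- isolator_hinge (a point): middle of the T-handle's hinge pin, 62 mm above the bench, fixed in the isolator: a grey metal enclosure 120 x 85 mm and 50 mm high (with hinge cheeks to 70 mm), screwed to the bench, its steel foot 150 mm long in x. Axes: z up, y along the hinge pin; the handle starts leaning towards this point's -x and must be thrown towards its +x
- vent_ball (a point): centre of the steel ball, 28 mm in diameter, on the thin round lever of the other switch (air extraction), to be left as it is: a similar, smaller grey box 100 x 75 mm, 50 mm high, its lever 65 mm from hinge to ball centre, the ball about 112 mm above the bench. It too tips between two stops

How it is judged:
By the outcome, as a careful person would: the job done as asked, in the order asked, and still so for the second after the job is handed in, with the robot touching nothing.
It also fails if it takes over 34 s, if anything falls off the work surface, if the arm or the gripper's body presses on something with over 40 N, if the wrist force passes 120 N, or if a joint passes its speed limit or range.

## Working session

There is one attempt and no reset: what is moved stays moved. The work goes in short steps, Python scripts to look and compute and a shell command to move; the robot and the scene stay as the last step left them, time stands still between calls to the robot, and variables do not carry over. Pictures are saved under pics/ and viewed, about 8 in all and at most 12, crops included, and the job is handed in when it is done.

```bash
mkdir -p pics; python3 - <<'E'
from bench import ctrl
import cv2,numpy as np
o=ctrl.get_obs();print(o['time_s'],o['eef_pos'],o['eef_rot'],ctrl.finger_overhang)
for n in('scene','top'):
    c=ctrl.camera(n);cv2.imwrite(f'pics/{n}0.png',c['img']);np.savez(f'{n}0.npz',**c);print(n,c['mtx'].tolist(),np.round(c['extrinsics'],3).tolist())
E
```

```text
0.0 [ 0.19373336 -0.54075422  0.21038322] [-8.69334425e-04  9.85261835e-01  1.71050753e-01  1.35915030e-05] 0.019
scene [[479.02739811926324, 0.0, 257.6101824525637], [0.0, 479.02739811926324, 191.84688724380567], [0.0, 0.0, 1.0]] [[-0.381, 0.688, -0.617, 1.079], [0.925, 0.272, -0.267, 0.216], [-0.016, -0.673, -0.74, 0.804], [0.0, 0.0, 0.0, 1.0]]
top [[456.3503861767403, 0.0, 262.96610393081085], [0.0, 456.3503861767403, 185.64017209726669], [0.0, 0.0, 1.0]] [[0.003, -0.998, 0.061, 0.478], [-1.0, -0.004, -0.016, -0.017], [0.016, -0.061, -0.998, 0.876], [0.0, 0.0, 0.0, 1.0]]
```

View pics/scene0.png

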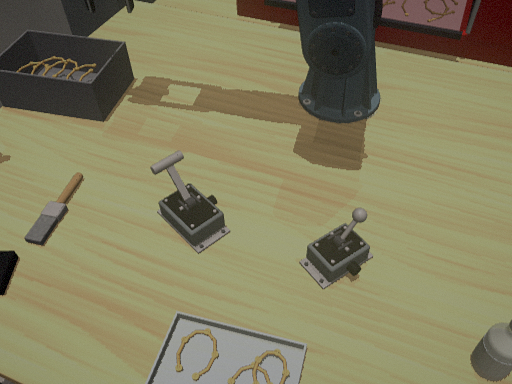

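View pics/top0.png

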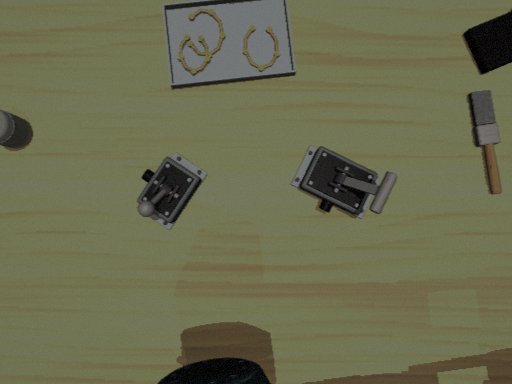

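The scene view shows the T-bar at about (168,162) and the ball at (360,215). In the top view the bar is at about (383,193), the isolator box at about (340,180) and the ball at about (147,208). Next I measure the bar.

```bash
cat > h.py <<'E'
import numpy as np,cv2
def ray(c,p):
    T=c['extrinsics'];d=T[:3,:3]@np.linalg.inv(c['mtx'])@[p[0],p[1],1];return T[:3,3],d/np.linalg.norm(d)
def onz(c,p,z):
    o,d=ray(c,p);return o+d*(z-o[2])/d[2]
def tri(a,pa,b,pb):
    o,d=ray(a,pa);O,D=ray(b,pb);s=np.linalg.lstsq(np.c_[d,-D],O-o,rcond=None)[0];x,y=o+s[0]*d,O+s[1]*D
    return (x+y)/2,np.linalg.norm(x-y)
E
python3 - <<'E'
from h import *
t=np.load('top0.npz');s=np.load('scene0.npz')
def blob(c,roi,lo,smax):
    x0,y0,x1,y1=roi;h=cv2.cvtColor(c['img'],cv2.COLOR_BGR2HSV)[y0:y1,x0:x1]
    m=((h[...,1]<smax)&(h[...,2]>lo)).astype(np.uint8)
    m=cv2.morphologyEx(m,cv2.MORPH_OPEN,np.ones((5,5),np.uint8))
    n,l,st,ce=cv2.connectedComponentsWithStats(m)
    for i in range(1,n):
        if st[i,4]>60:
            ys,xs=np.where(l==i);print(st[i,4],cv2.minAreaRect(np.c_[xs+x0,ys+y0].astype(np.float32)))
print('top');blob(t,(355,165,410,220),90,60)
print('scene');blob(s,(145,145,192,182),90,60)
print('top ball');blob(t,(130,190,160,222),70,60)
for q in((383.3,193),):
    for z in(.135,):print('bar onz',onz(t,q,z))
print('tri bar',tri(t,(383.3,193),s,(167.5,162.5)))
print('tri ball',tri(t,(147,208),s,(360,215)))
for e in((390,173.5),(376.5,212)):print(onz(t,e,.135))
# foot corners, enlarged crops
A=cv2.resize(t['img'][135:230,280:410],None,fx=5,fy=5,interpolation=cv2.INTER_CUBIC);cv2.imwrite('pics/ct.png',A)
A=cv2.resize(s['img'][140:260,140:250],None,fx=5,fy=5,interpolation=cv2.INTER_CUBIC);cv2.imwrite('pics/cs.png',A)
E
```

```text
top
290 ((384.3043212890625, 191.405517578125), (7.6081085205078125, 42.450138092041016), 25.769329071044922)
scene
241 ((167.0801239013672, 160.64244079589844), (7.953126907348633, 32.738555908203125), 60.64224624633789)
120 ((174.1384735107422, 174.4923095703125), (18.10906982421875, 7.442083358764648), 60.2551155090332)
top ball
160 ((144.5, 208.0), (12.0, 13.0), 90.0)
bar onz [ 0.51161662 -0.22507312  0.135     ]
tri bar (array([ 0.51169979, -0.22560908,  0.13302755]), np.float64(3.8419796435310815e-05))
tri ball (array([0.48576403, 0.16500031, 0.11214704]), np.float64(0.0014897857254350254))
[ 0.54363088 -0.23650046  0.135     ]
[ 0.4805968  -0.21355678  0.135     ]
```

View pics/ct.png

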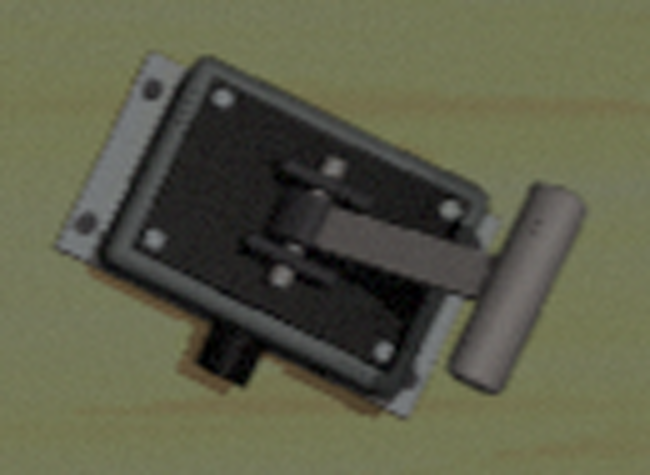

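The crop shows the bar's ends at (560,188) and (480,385), and the hinge cheeks centred at about (307,221). In full-image pixels that is (383.6,192.2) and (341.5,179.2).

```bash
python3 - <<'E'
from h import *
from scipy.spatial.transform import Rotation as R
t=np.load('top0.npz');s=np.load('scene0.npz')
f=lambda x,y:(280+x/5,135+y/5)
b=onz(t,f(519,286),.135);h=onz(t,f(307,221),.065);e=onz(t,f(562,190),.135)-onz(t,f(478,384),.135)
c=[onz(t,f(*p),z) for p,z in(((222,98),.05),((450,210),.05),((155,238),.05),((383,350),.05))]
print('bar',b,'tri',tri(t,f(519,286),s,(167.3,162)))
print('hinge',h,'screws mid',np.mean(c,0),'dist',np.linalg.norm((b-h)[:2]),'expect',.095*np.sin(.7))
print('bar dir',np.degrees(np.arctan2(e[1],e[0])),'len',np.linalg.norm(e))
x=(c[0]-c[1]+c[2]-c[3]);print('box x ang',np.degrees(np.arctan2(x[1],x[0])),'h-b ang',np.degrees(np.arctan2(*(h-b)[1::-1])))
from bench import ctrl
o=ctrl.get_obs();q=o['eef_rot'];M=R.from_quat([q[1],q[2],q[3],q[0]]).as_matrix();print(np.round(M,3))
print('tool y ang',np.degrees(np.arctan2(M[1,1],M[0,1])))
E
```

```text
bar [ 0.51292798 -0.22591     0.135     ] tri (array([ 0.51276265, -0.22540931,  0.13554461]), np.float64(0.0007202977653199444))
hinge [ 0.53921781 -0.16981402  0.065     ] screws mid [ 0.53932268 -0.17099147  0.05      ] dist 0.061950905383058905 expect 0.06120068028758065
bar dir -24.057237198594937 len 0.06960074893687337
box x ang 63.97975986699153 h-b ang 64.8894893541609
[[ 0.941  0.337 -0.   ]
 [ 0.337 -0.941  0.002]
 [ 0.    -0.002 -1.   ]]
tool y ang -70.29770415476622
```

Every check agrees. The bar is at (0.513,-0.226,0.135), the hinge is 62 mm away horizontally (61 expected), the bar length comes out at 69.6 mm, and the throw direction is about 64.5°. I'll push the bar from behind with shut fingers, with tool x along the throw.

```bash
python3 -m inch '[{"travel":[37,-15,0],"twist":-0.08},{"travel":[74,-31,0],"twist":-0.16},{"travel":[111,-46,0],"twist":-0.24},{"travel":[148,-62,0],"twist":-0.32},{"travel":[185,-77,0],"twist":-0.395}]' 255
cat > w.py <<'E'
from h import *
from bench import ctrl
from scipy.spatial.transform import Rotation as R
import sys
o=ctrl.get_obs();q=o['eef_rot'];M=R.from_quat([q[1],q[2],q[3],q[0]]).as_matrix()
u=np.array([np.cos(np.radians(64.5)),np.sin(np.radians(64.5)),0]);h=np.array([.5392,-.1704,.062])
p=o['eef_pos'];r=p-h
print('t',o['time_s'],'tcp',p,'along u from hinge mm',1e3*r@u,'F',np.round(o['wrist_force'],1))
a=float(sys.argv[1])/1e3;g=h+u*a;g[2]=float(sys.argv[2])/1e3
print('travel to goal mm',np.round(1e3*M.T@(g-p),1),'twist to go',-(np.radians(64.5)-np.arctan2(M[1,0],M[0,0])),'tilt',np.round(M[:,2],3))
E
python3 w.py -115 210
```

```text
time_s: 0.52
eef_pos: [0.3429, -0.4048, 0.2109]
eef_rot: [-0.0, 0.932, 0.363, -0.0]
wrist_force: [-0.0, -0.9, 0.6]
opening: 0.297
t 0.5167 tcp [ 0.34285645 -0.40476127  0.21087597] along u from hinge mm -296.0591114839486 F [-0.  -0.9  0.6]
travel to goal mm [196.5   3.    0.9] twist to go -0.3836058619659243 tilt [-0.     0.001 -1.   ]
```

```bash
python3 -m inch '[{"travel":[39,1,0],"twist":-0.08},{"travel":[78,2,0],"twist":-0.16},{"travel":[117,2,0],"twist":-0.24},{"travel":[156,3,0],"twist":-0.32},{"travel":[192,3,0],"twist":-0.384}]' 255
python3 -m inch '[{"travel":[0,0,0],"twist":0},{"travel":[0,0,0],"twist":0}]'
python3 w.py -115 137
```

```text
time_s: 0.93
eef_pos: [0.4873, -0.2775, 0.211]
eef_rot: [-0.0, 0.845, 0.534, 0.0]
wrist_force: [-0.3, -1.4, -0.2]
opening: 0.001
time_s: 1.1
eef_pos: [0.4869, -0.2776, 0.2107]
eef_rot: [-0.0, 0.846, 0.534, -0.0]
wrist_force: [-0.5, -0.1, 0.4]
opening: 0.001
t 1.1 tcp [ 0.48692691 -0.27755955  0.21073756] along u from hinge mm -119.22477548426501 F [-0.5 -0.1  0.4]
travel to goal mm [ 4.2  1.1 73.7] twist to go 0.0007948201246446018 tilt [-0.001  0.001 -1.   ]
```

```bash
python3 -m inch '[{"travel":[0,1,20],"twist":0},{"travel":[0,1,40],"twist":0},{"travel":[0,1,60],"twist":0},{"travel":[0,1,74],"twist":0},{"travel":[0,1,74],"twist":0}]'
python3 w.py 25 137
python3 - <<'E'
from h import *
from bench import ctrl
c=ctrl.camera('scene')['img'];t=ctrl.camera('top')['img']
cv2.imwrite('pics/pre.png',np.hstack([cv2.resize(c[60:270,100:300],(400,420)),cv2.resize(t[90:290,290:490],(400,420))]))
E
```

```text
time_s: 1.52
eef_pos: [0.4839, -0.2792, 0.1335]
eef_rot: [-0.003, 0.847, 0.531, -0.001]
wrist_force: [-0.7, 0.6, 0.1]
opening: 0.001
t 1.5167 tcp [ 0.48393655 -0.27915059  0.13351571] along u from hinge mm -121.94821285809351 F [-0.7  0.6  0.1]
travel to goal mm [147.    2.3  -3.3] twist to go -0.0051922846560772395 tilt [-0.005  0.004 -1.   ]
```

View pics/pre.png

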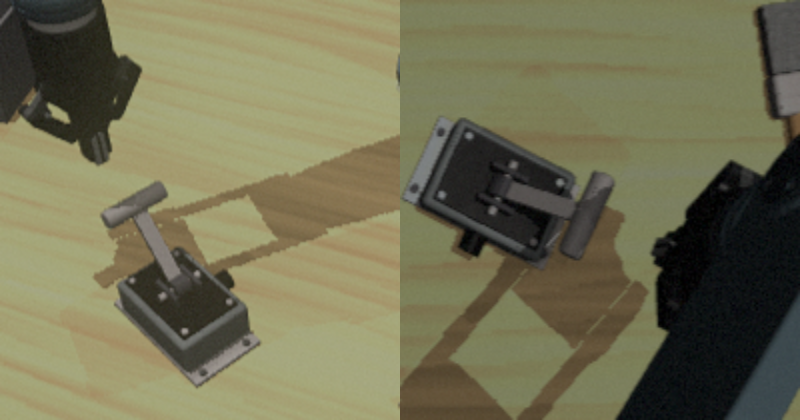

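The left half shows the shut fingertips (about (97,155)) behind the bar and lined up with it. The right half agrees. Now I push slowly.

```bash
python3 -m inch '[{"travel":[10,0,0],"twist":0},{"travel":[20,0,0],"twist":0},{"travel":[30,1,0],"twist":0},{"travel":[42,1,-1],"twist":0},{"travel":[54,1,-2],"twist":0}]'
python3 w.py 0 140
```

```text
time_s: 2.03
eef_pos: [0.5121, -0.2303, 0.1399]
eef_rot: [0.0, 0.846, 0.533, 0.0]
wrist_force: [0.0, -0.2, -1.1]
opening: -0.0
t 2.0333 tcp [ 0.51208891 -0.23030106  0.13992106] along u from hinge mm -65.73744018291785 F [ 0.  -0.2 -1.1]
travel to goal mm [65.7 -1.5 -0.1] twist to go -0.002443003354310802 tilt [ 0.001 -0.    -1.   ]
```

```bash
python3 -m inch '[{"travel":[10,0,0],"twist":0},{"travel":[20,0,0],"twist":0},{"travel":[30,0,0],"twist":0},{"travel":[40,-1,0],"twist":0},{"travel":[40,-1,0],"twist":0}]'
python3 w.py 8 140
python3 - <<'E'
from h import *
from bench import ctrl
c=ctrl.camera('scene')['img']
cv2.imwrite('pics/mid.png',cv2.resize(c[60:270,100:300],(400,420)))
E
```

```text
time_s: 2.45
eef_pos: [0.5281, -0.1931, 0.1391]
eef_rot: [-0.0, 0.846, 0.533, 0.0]
wrist_force: [-0.0, -0.3, -0.5]
opening: 0.001
t 2.45 tcp [ 0.5281391  -0.19310291  0.13912075] along u from hinge mm -25.253156163616193 F [-0.  -0.3 -0.5]
travel to goal mm [33.3  0.2 -0.9] twist to go -0.0012532321768998766 tilt [-0.     0.001 -1.   ]
```

View pics/mid.png

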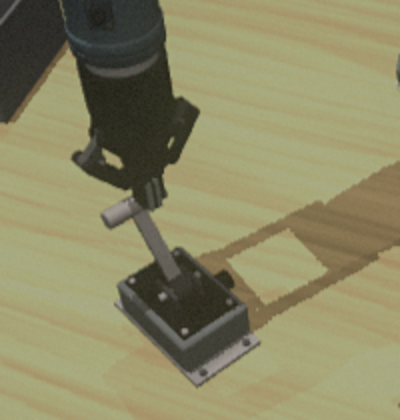

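```bash
python3 - <<'E'
from h import *
from bench import ctrl
s=ctrl.camera('scene');t=ctrl.camera('top');o=ctrl.get_obs()
def pr(c,P):
    T=np.linalg.inv(c['extrinsics']);v=c['mtx']@(T[:3,:3]@P+T[:3,3]);return v[:2]/v[2]
u=np.array([.4305,.9026,0]);w=np.array([.9026,-.4305,0]);h=np.array([.5392,-.1704,.062]);z=np.array([0,0,1])
p=o['eef_pos'];cr=lambda q:(np.round((q-[100,60])*2),)
print('tcp',p,cr(pr(s,p)),'tip',cr(pr(s,p-z*.019)))
for a in(0,.3,.5,.7,.9):
    b=h+.095*(-np.sin(.7-a)*u+np.cos(.7-a)*z);print(a,1e3*(b-h)@u,[cr(pr(s,b+w*k)) for k in(-.035,0,.035)])
A=cv2.resize(s['img'][125:205,130:210],(480,480),interpolation=cv2.INTER_CUBIC)
B=cv2.resize(t['img'][130:230,300:400],(320,480)) if 0 else cv2.resize(t['img'][140:220,320:400],(320,480)) if 0 else cv2.resize(t['img'][140:230,310:370],(320,480))
cv2.imwrite('pics/mid2.png',np.hstack([A,B]))
E
```

```text
tcp [ 0.52757543 -0.1951766   0.13919983] (array([153., 219.]),) tip (array([156., 232.]),)
0 -61.20172131115232 [(array([162., 188.]),), (array([134., 205.]),), (array([105., 221.]),)]
0.3 -36.99537179989205 [(array([175., 190.]),), (array([146., 206.]),), (array([116., 224.]),)]
0.5 -18.87390746523589 [(array([185., 195.]),), (array([156., 212.]),), (array([126., 229.]),)]
0.7 0.0 [(array([196., 203.]),), (array([167., 220.]),), (array([137., 239.]),)]
0.9 18.87390746523589 [(array([209., 214.]),), (array([179., 232.]),), (array([149., 251.]),)]
```

View pics/mid2.png

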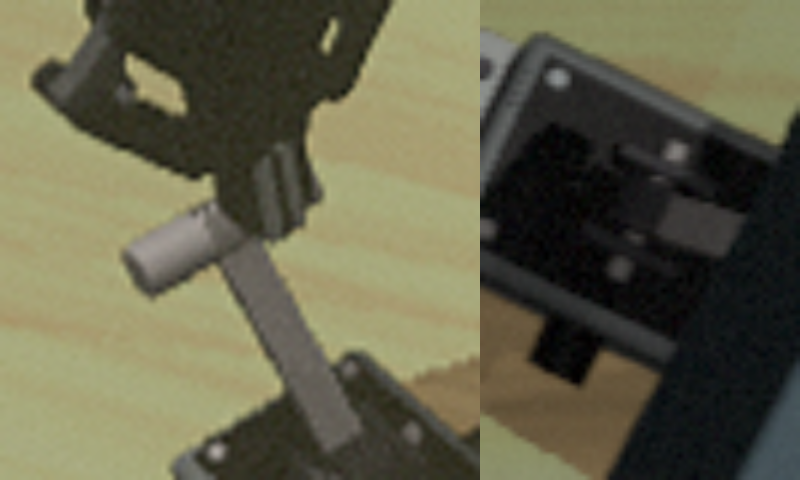

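The handle has not moved. The tip shows at crop (152,208), well above the predicted (156,232), and the bar is still at its start pixels. So the fingertips passed over the bar and the reported height looks biased. I'll back off and triangulate the tips.

```bash
python3 -m inch '[{"travel":[-10,0,-6],"twist":0},{"travel":[-35,0,-6],"twist":0},{"travel":[-60,0,-6],"twist":0},{"travel":[-85,0,-6],"twist":0},{"travel":[-105,0,-6],"twist":0}]'
python3 -m inch '[{"travel":[0,0,0],"twist":0},{"travel":[0,0,0],"twist":0},{"travel":[0,0,0],"twist":0}]'
python3 - <<'E'
from h import *
from bench import ctrl
s=ctrl.camera('scene');t=ctrl.camera('top');o=ctrl.get_obs();w=ctrl.camera('wrist')
np.savez('s1.npz',**s);np.savez('t1.npz',**t)
p=o['eef_pos'];T=w['extrinsics'];print('tcp',p,'wristcam',T.round(3).tolist())
def pr(c,P):
    T=np.linalg.inv(c['extrinsics']);v=c['mtx']@(T[:3,:3]@P+T[:3,3]);return v[:2]/v[2]
for d in(0,.019):
    P=p-[0,0,d];print(d,'scene',pr(s,P),'top',pr(t,P))
cs=pr(s,p).astype(int);ct=pr(t,p).astype(int);print(cs,ct)
f=lambda c,m:cv2.resize(c['img'][m[1]-50:m[1]+50,m[0]-40:m[0]+40],(400,500),interpolation=cv2.INTER_CUBIC)
A=cv2.convertScaleAbs(np.hstack([f(s,cs),f(t,ct)]),alpha=1.8)
cv2.imwrite('pics/tip.png',A)
E
```

```text
time_s: 3.02
eef_pos: [0.4808, -0.2926, 0.1459]
eef_rot: [0.001, 0.847, 0.532, -0.0]
wrist_force: [0.1, -0.5, 0.8]
opening: -0.001
time_s: 3.27
eef_pos: [0.4819, -0.2902, 0.1455]
eef_rot: [-0.0, 0.847, 0.532, 0.0]
wrist_force: [0.1, 0.3, 0.4]
opening: -0.0
tcp [ 0.48226275 -0.2893289   0.14537554] wristcam [[0.901, -0.41, -0.14, 0.519], [-0.433, -0.853, -0.292, -0.213], [0.001, 0.324, -0.946, 0.31], [0.0, 0.0, 0.0, 1.0]]
0 scene [146.69351565 141.08769143] top [425.09786509 211.10670788]
0.019 scene [148.39064701 147.88935127] top [420.83007535 211.16581275]
[146 141] [425 211]
```

View pics/tip.png

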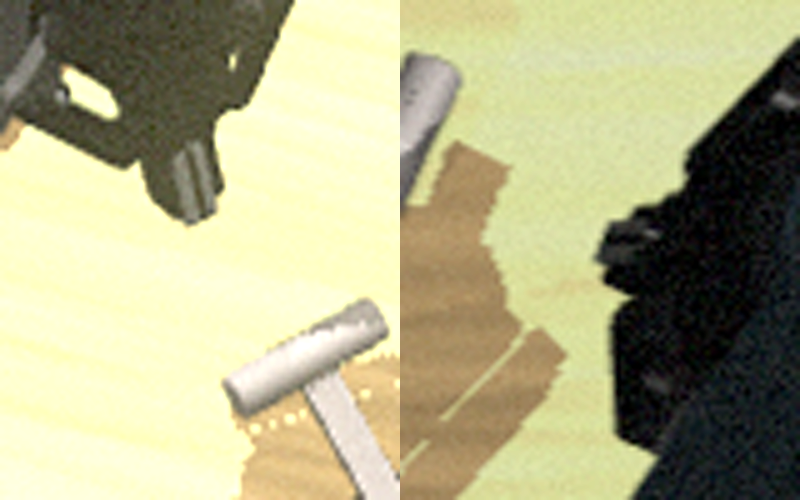

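Left: tips at full-image scene pixel (144,135.4), 12 px above where they were predicted. Right: tip at top pixel (425.6,212).

```bash
python3 - <<'E'
from h import *
s=np.load('s1.npz');t=np.load('t1.npz')
p=np.array([.48226,-.28933,.14538]);u=np.array([.4305,.9026,0]);w=np.array([.9026,-.4305,0])
for a,b in(((425.6,212),(144,135.4)),((422,211),(144,135.4)),((425.6,212),(144,133.5))):
    P,e=tri(t,a,s,b);print(P,'gap',e,'rel tcp u,w,z mm',1e3*(P-p)@u,1e3*(P-p)@w,1e3*(P-p)[2])
E
```

```text
[ 0.482191   -0.28824617  0.16008992] gap 0.00737856385186063 rel tcp u,w,z mm 0.9485609415057069 -0.5288738942228459 14.70992124079251
[ 0.48459749 -0.28360447  0.16295929] gap 0.011680282513244638 rel tcp u,w,z mm 6.174158328497296 -0.3550207688572068 17.579290408753888
[ 0.48231029 -0.28649373  0.16572617] gap 0.00810469771896518 rel tcp u,w,z mm 2.5816695889221366 -1.1756275376768384 20.34617460553362
```

```bash
python3 - <<'E'
from h import *
from bench import ctrl
w=ctrl.camera('wrist');o=ctrl.get_obs();np.savez('w1.npz',**w)
def pr(c,P):
    T=np.linalg.inv(c['extrinsics']);v=c['mtx']@(T[:3,:3]@np.array(P)+T[:3,3]);return (v[:2]/v[2]).round(1)
p=o['eef_pos'];print(p,w['mtx'][0])
ww=np.array([.9026,-.4305,0])
print('bar',[pr(w,np.array([.5129,-.2257,.135])+k*ww) for k in(-.035,0,.035)],'hinge',pr(w,[.5392,-.1704,.065]))
print('tip rep',pr(w,p-[0,0,.019]),'tip +34',pr(w,p+[0,0,.015]))
cv2.imwrite('pics/w1.png',w['img'])
E
```

```text
[ 0.48246082 -0.28910384  0.14537196] [295.26075131   0.         248.87003011]
bar [array([188. , 116.6]), array([248.8, 116.5]), array([309.7, 116.3])] hinge [248.5  22.4]
tip rep [248.8 221.7] tip +34 [248.8 246.8]
```

View pics/w1.png

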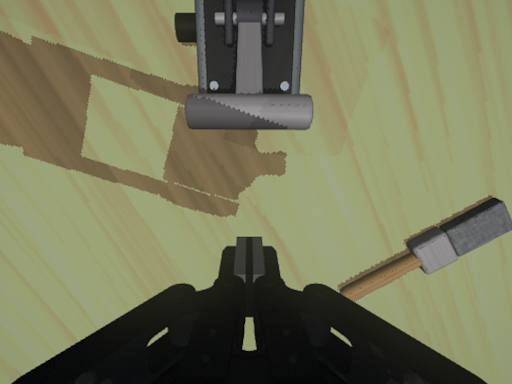

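The wrist view matches the bar (ends at 187–312 px, 188–310 predicted). The fingertip edge at row 237 confirms that the shut tips sit about 34 mm higher than nominal. I'll use measured tip z = reported z + 15 mm. The next pass starts 37 mm lower and follows the bar's arc, which keeps the body clear either way.

```bash
python3 -m inch '[{"travel":[0,0,15],"twist":0},{"travel":[0,0,30],"twist":0},{"travel":[10,0,37],"twist":0},{"travel":[22,0,37],"twist":0},{"travel":[34,0,37],"twist":0}]'
python3 -m inch '[{"travel":[5,0,0],"twist":0},{"travel":[10,0,0],"twist":0},{"travel":[10,0,0],"twist":0}]'
python3 w.py -53 120
python3 -m inch '[{"travel":[6,0,0],"twist":0},{"travel":[12,0,0],"twist":0},{"travel":[20,0,-5],"twist":0},{"travel":[28,0,-10],"twist":0},{"travel":[32,0,-13],"twist":0}]'
python3 w.py 9 127
python3 - <<'E'
from h import *
from bench import ctrl
c=ctrl.camera('scene')['img']
cv2.imwrite('pics/mid3.png',cv2.resize(c[80:250,110:280],(600,600),interpolation=cv2.INTER_CUBIC))
E
```

```text
time_s: 3.88
eef_pos: [0.4973, -0.2575, 0.1081]
eef_rot: [-0.001, 0.846, 0.532, -0.0]
wrist_force: [-1.1, 0.2, -0.3]
opening: 0.0
time_s: 4.13
eef_pos: [0.5023, -0.2491, 0.1092]
eef_rot: [0.001, 0.846, 0.533, 0.0]
wrist_force: [0.2, 0.1, -0.3]
opening: -0.001
t 4.1333 tcp [ 0.50227041 -0.24907738  0.10916167] along u from hinge mm -86.91164727330202 F [ 0.2  0.1 -0.3]
travel to goal mm [ 33.9  -0.6 -10.8] twist to go -0.0010864945899378142 tilt [ 0.001 -0.001 -1.   ]
time_s: 4.55
eef_pos: [0.5158, -0.2209, 0.1222]
eef_rot: [0.0, 0.847, 0.532, 0.0]
wrist_force: [-0.5, -1.5, -0.9]
opening: -0.002
t 4.55 tcp [ 0.51581944 -0.22087436  0.12223662] along u from hinge mm -55.62299980270557 F [-0.5 -1.5 -0.9]
travel to goal mm [64.6 -0.8 -4.8] twist to go -0.003148520762634943 tilt [ 0.001 -0.    -1.   ]
```

View pics/mid3.png

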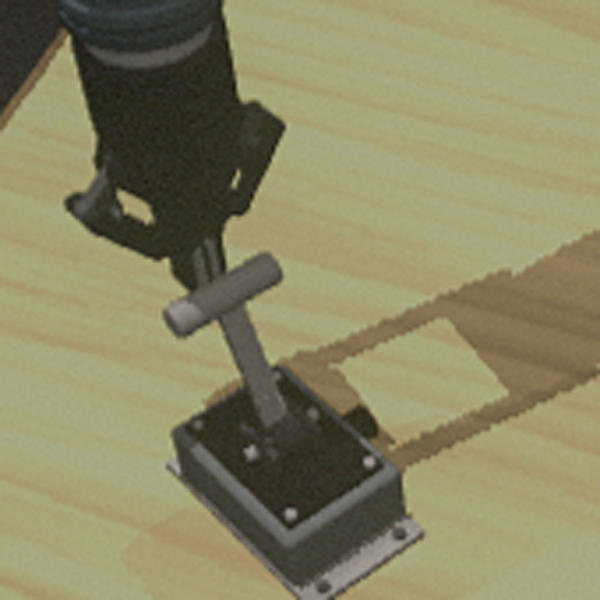

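The bar, now centred at about (225,292) in the crop, is in front of the fingers and being pushed. The force is about 1.6 N against the throw, so I continue past upright.

```bash
python3 -m inch '[{"travel":[13,0,-4],"twist":0},{"travel":[26,0,-7],"twist":0},{"travel":[38,0,-8],"twist":0},{"travel":[50,0,-8],"twist":0},{"travel":[60,0,-7],"twist":0}]'
python3 -m inch '[{"travel":[7,0,0],"twist":0},{"travel":[10,0,0],"twist":0},{"travel":[10,0,0],"twist":0}]'
python3 w.py 9 127
```

```text
time_s: 5.02
eef_pos: [0.5416, -0.1654, 0.1282]
eef_rot: [-0.0, 0.846, 0.533, 0.0]
wrist_force: [0.6, 0.1, 0.3]
opening: -0.002
time_s: 5.27
eef_pos: [0.5455, -0.1572, 0.1279]
eef_rot: [-0.0, 0.846, 0.533, -0.0]
wrist_force: [-0.5, -0.9, -0.1]
opening: 0.002
t 5.2667 tcp [ 0.54552442 -0.15722378  0.12794447] along u from hinge mm 14.61539563225435 F [-0.5 -0.9 -0.1]
travel to goal mm [-5.6 -0.   0.9] twist to go -0.001664515284207857 tilt [-0.001  0.    -1.   ]
```

```bash
python3 -m inch '[{"travel":[-15,0,-5],"twist":0},{"travel":[-40,0,-20],"twist":0},{"travel":[-70,0,-40],"twist":0},{"travel":[-100,0,-60],"twist":0},{"travel":[-130,0,-75],"twist":0}]'
python3 -m inch '[{"travel":[-25,0,-5],"twist":0},{"travel":[-50,0,-5],"twist":0},{"travel":[-50,0,-5],"twist":0},{"travel":[-50,0,-5],"twist":0},{"travel":[-50,0,-5],"twist":0}]'
python3 -m inch '[{"travel":[0,0,0],"twist":0},{"travel":[0,0,0],"twist":0},{"travel":[0,0,0],"twist":0},{"travel":[0,0,0],"twist":0},{"travel":[0,0,0],"twist":0}]'
python3 - <<'E'
from h import *
from bench import ctrl
s=ctrl.camera('scene');t=ctrl.camera('top')
def pr(c,P):
    T=np.linalg.inv(c['extrinsics']);v=c['mtx']@(T[:3,:3]@np.array(P)+T[:3,3]);return (v[:2]/v[2]).round(1)
b=[.5392+.0612*.4305,-.1704+.0612*.9026,.135];print('expected bar off: scene',pr(s,b),'top',pr(t,b),ctrl.get_obs()['time_s'])
cv2.imwrite('pics/end.png',np.hstack([cv2.resize(s['img'][90:300,120:400],(400,300)),cv2.resize(t['img'][100:280,120:420],(400,240))[:,:,:] if 0 else cv2.resize(t['img'][90:300,120:400],(400,300))]))
E
```

```text
time_s: 5.68
eef_pos: [0.4885, -0.277, 0.2049]
eef_rot: [0.001, 0.846, 0.532, 0.0]
wrist_force: [1.0, -0.3, -0.4]
opening: 0.001
time_s: 6.1
eef_pos: [0.4671, -0.3202, 0.2079]
eef_rot: [-0.001, 0.847, 0.532, 0.0]
wrist_force: [0.9, 0.4, -0.6]
opening: -0.001
time_s: 6.52
eef_pos: [0.4677, -0.32, 0.2082]
eef_rot: [-0.0, 0.846, 0.533, -0.0]
wrist_force: [-0.1, -0.8, -0.8]
opening: 0.003
expected bar off: scene [204.5 195.4] top [316.  159.8] 6.6167
```

View pics/end.png

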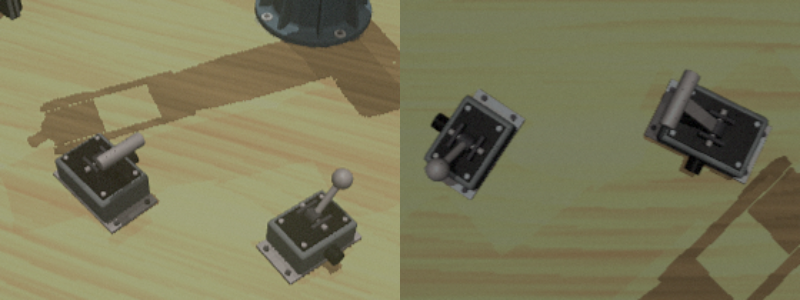

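The bar shows at scene (204,195) and top (316,159), exactly the predicted off-stop position. The ball is still at top (145,209). The arm is clear, so I hand in.

```bash
python3 -c "
from bench import ctrl
print(ctrl.hand_in())"
```

```text
the job is handed in; nothing more can be done
None
```

The red finishing unit's isolator is switched off. I pushed the T-handle past upright with the shut fingers, it fell to its opposite stop, and I backed the arm clear before handing in at about 6.6 s.

**Last checks:**
- **Isolator:** the bar was within about 1 px of where it should be on the off stop, at (204,195) in the scene view and (316,159) in the top view.
- **Air extraction switch:** its ball was still in its starting place.
- **Forces:** the wrist force stayed under about 2 N in every reading.

**One check disagreed:** my first pass went over the bar without touching it. The shut fingertips measured about 34 mm higher than the reported tool position plus `finger_overhang` implied. Two camera views put them there, but their sight lines missed each other by 7–12 mm. The wrist view also showed the tips well above nominal. I redid the push 37 mm lower, and the cause of the offset remains unexplained.

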